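Open the drill well on a dental training bench

ROBOT

A 7-joint arm with a two-finger parallel gripper is mounted at the origin on the work surface. World frame = base frame: x ahead of the robot, y to its left, z up, the work surface at z = 0. Lengths are in m, angles in rad, forces in N, time in s.
With the tool pointing down it reaches from about 0.4 to 0.85 m from the base axis. Payload 4.5 kg.
Tool frame: the origin (TCP) lies on the centre line of the jaws, within the pads' length; the fingertips stand 25 mm ahead of it and the grasp point (between the pads) lies 6 mm ahead of it; z points along the fingers, y is the direction in which the jaws open and shut (so a half turn about z gives the same grasp; the last joint's range is limited). The gripper opens to 88 mm and grips with 3 to 60 N. Pads are 18 mm wide; open, the fingers measure 123 mm over their backs; the gripper's body (75 mm by 187 mm) begins 45 mm behind the grasp point.
Start: joints at [1.314, 0.689, -0.195, 1.565, 0.157, 0.902, -0.215], TCP at [0.179, -0.599, 0.264] pointing down, gripper open.
Joint ranges: [-3.01, 3.01], [-0.46, 2.08], [-1.47, 1.51], [0.13, 2.56], [-1, 4.14], [0.04, 2.09], [-2.66, 2.66]. Speed limits (rad/s): [2.57, 2.57, 3.14, 3.14, 3.14, 3.14, 3.14].

INTERFACE

Orientations are given as a unit quaternion [x, y, z, w].
In Python, from plant import r, eyes gives the robot as it stands.
- The arm moves only by the tool servo_tool, never from a script. Its argument "deltas" is a list of rows, each an object of numbers: "dx", "dy", "dz": the shift along the tool's x, y, z in units of 60 mm (1.0 is 60 mm); "ax", "ay", "az": the turn, a rotation vector about the tool's x, y, z in units of 6 degrees (1.0 is 6 degrees); "hand": the finger opening in mm, from 0 to 88.1. A call has 1 to 10 rows; each row is the pose to reach, as a shift and turn from the pose commanded when the call began, along the tool's axes at that moment; what a row does not reach only later rows make up. A row lasts 1/8 s, in which the tool goes at most 62.5 mm and 10.7 degrees, less where a joint would pass 70% of its speed; a pose out of reach is approached as far as the arm can. A call with a gripper value outside its range is refused whole. The fingers move at their own pace and stop on an object; "newtons" is the grip in N (left out, the last holds). Time passes only in rows, so rows that repeat a pose let the fingers close. It gives the time, the measured TCP pose, the force and the opening at its end, in the units of the state.
- r.get_state(): the state, without advancing time (a new reading comes with each control period).
- eyes.snapshot(name): name is "side" or "top" or "wrist"; returns (picture, depth): 384x512x3 uint8, red, green, blue; 384x512 float32, m along the optical axis (not along the pixel's ray), 0 where there is no reading.
- eyes.camera_model(name): a dict with "fx", "fy", "cx", "cy" (pixels), "k1" (the pictures are not rectified: a ray, as slopes to the right and down, at radius r is drawn at 1 + k1 r^2 times it, then the intrinsics apply), "pose" (4x4, takes a point from camera to world coordinates). Camera axes: x right, y up, looking along -z (the intrinsics and any distortion apply to the point x, -y, -z); pixel columns grow to the right and rows downward; lengths in m; the calibration is good to about 2 mm. A picture is of the moment at which its call begins: read the wrist's pose just before it. camera_model takes no time and is no camera call; for the wrist camera it gives the pose at the moment of the call.
- r.finish_job(): hands the job in, once; it reports no verdict.
The state is a dict: "clock": time; "q": joint angles; "qd": joint speeds; "joint_torque": joint torques, N m; "tool_pos": TCP position; "eef_rot": TCP orientation; "contact_force": force on the tool from outside, world axes, zero at the start; "moment": the same for the moment, N m; "opening": opening from 0.0 (shut) to 1.0 (fully open).
Only numpy, scipy, OpenCV 4.12 (cv2) and the standard library are available. Lean on these libraries where they do the work, as an engineer would, in place of code of your own. Each camera call takes 0.05 s, during which the arm holds its last target.

TASK

Open the drill well that has the orange-handled hatch: lift that hatch up out of its recess, just enough to clear it, slide it along its channels onto the parking deck at the other end until it is fully clear of the well, then set it down flat there and let go. Leave the blue-handled hatch shut in its own well.

Things in the scene. Friction and masses are not known exactly. Their poses are not given: they have to be found in the camera images.
- hatch_orange: Loose slate-grey plate, 100 (x, across the channels) x 90 (y, along them) x 8 mm, 0.25 kg. Origin: centre of its underside. Upright ORANGE bar handle at its middle: 44 mm along x, 16 mm thick in y, top 58 mm above the origin; pinch it from above across the 16 mm (fingers along y), about 42 mm above the origin. Starts in the recess at (0, -58, 30) mm in well_orange's frame, axes parallel.
- well_orange: Fixed white housing of the orange-handled hatch, 126 (x) x 226 (y) x 73 mm; origin: centre of its underside, on the table. Hatch slides to its +y. Well pocket y -106 to -10 mm, seat 30 mm high, end wall 40 mm high. Channel walls at x = +-55 mm, 5 mm play each side; lips over them (68 to 73 mm high) reach in to x = +-42 mm: the hatch can rise 30 mm at most, not come out.
- park_orange (a point): Centre of the pale parking deck's top in well_orange, at (0, 48, 40) mm in its frame: where the hatch's origin should end, +-13 mm along y. The deck spans y -10 to 106 mm, 10 mm above the seat, so the hatch must rise over 10 mm to slide (20 is good). A stop wall 58 mm high ends it. Axes as the housing's.
- hatch_blue: Bystander: the same hatch with a BLUE handle, shut in its own like well. Leave it alone. Origin: centre of the plate's underside.
There are look-alikes about, which are no part of the job. What is shaped like the hatch_orange but green is not meant.

How it is judged:
By the outcome, as a careful person would: the job done as asked, in the order asked, and still so for the second after the job is handed in, with the robot touching nothing.
It also fails if it takes over 34 s, if anything falls off the work surface, if the arm or the gripper's body presses on something with over 40 N, if the wrist force passes 120 N, or if a joint passes its speed limit or range.

## Working session

There is one attempt and no reset: what is moved stays moved. The work goes in short steps, Python scripts to look and compute and a tool call to move; the robot and the scene stay as the last step left them, time stands still between calls to the robot, and variables do not carry over. Pictures are saved under pics/ and viewed, and the job is handed in when it is done.

Besides the shell and the picture viewer there is one more tool, called after "Call:" in YAML: its name, and indented under it one key for each argument. servo_tool: Moves the arm, as the interface text tells. Its arguments: {"type":"object","properties":{"deltas":{"type":"array","items":{"type":"object","properties":{"dx":{"type":"number"},"dy":{"type":"number"},"dz":{"type":"number"},"ax":{"type":"number"},"ay":{"type":"number"},"az":{"type":"number"},"hand":{"type":"number"}}}},"newtons":{"type":"number"}},"required":["deltas"]}

```bash
mkdir -p pics; ls; python3 - <<'E'
from plant import r, eyes
import cv2,numpy as np
print(r.get_state())
for n in("top","side"):
    p,d=eyes.snapshot(n); np.savez(f'pics/{n}0.npz',p=p,d=d,pose=eyes.camera_model(n)["pose"])
    cv2.imwrite(f'pics/{n}0.png',p[:,:,::-1]); print(n,eyes.camera_model(n))
E
```

```text
pics
{'clock': 0.0, 'q': array([ 1.31383347,  0.68998628, -0.19454301,  1.56632552,  0.15728598,
        0.90248561, -0.21511387]), 'qd': array([-8.43494966e-04, -1.86070274e-03, -1.14603632e-03,  1.46698557e-03,
        1.17186705e-03,  9.74610102e-05, -1.06675837e-03]), 'joint_torque': array([ 4.95750392e-04, -5.27561331e+01, -1.26681402e+00, -1.53432423e+01,
       -5.25996136e-02,  6.54658681e-03,  1.78703458e-04]), 'tool_pos': array([ 0.17898624, -0.5982211 ,  0.26291422]), 'eef_rot': array([ 9.89444376e-01,  1.44910334e-01, -1.80488155e-04, -8.88430987e-04]), 'contact_force': array([-0.68489307, -0.05677705, -0.5588955 ]), 'moment': array([ 0.00975949, -0.00745938,  0.02096947]), 'opening': 1.0022762277311934}
top {'fx': 499.20230334474405, 'fy': 499.20230334474405, 'cx': 252.94263022697857, 'cy': 192.43644685796596, 'k1': -0.14310684057730913, 'pose': array([[ 0.01083882,  0.99616913, -0.08677318,  0.31240634],
       [-0.99991802,  0.01020607, -0.0077323 , -0.14609727],
       [-0.00681706,  0.08684987,  0.99619809,  1.32416192],
       [ 0.        ,  0.        ,  0.        ,  1.        ]])}
side {'fx': 480.35101120428754, 'fy': 480.35101120428754, 'cx': 248.51851881563988, 'cy': 193.51856453965235, 'k1': -0.039819387382751786, 'pose': array([[-0.98930008,  0.11275212, -0.0925868 ,  0.33955874],
       [-0.14494088, -0.68710122,  0.7119579 ,  0.6661049 ],
       [ 0.01665826,  0.71775962,  0.69609168,  0.86286718],
       [ 0.        ,  0.        ,  0.        ,  1.        ]])}
```

View pics/top0.png

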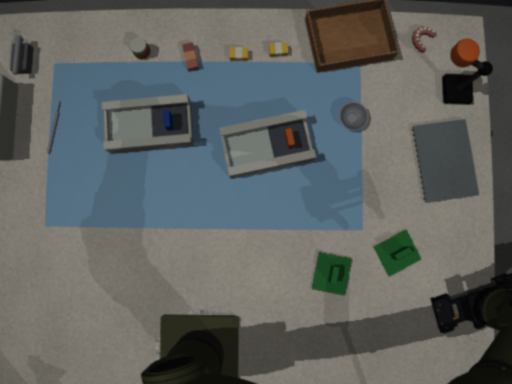

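View pics/side0.png

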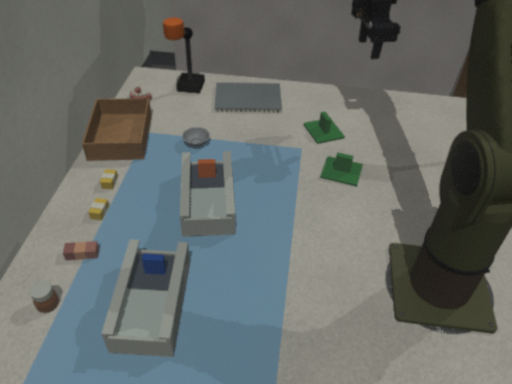

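Possible confusions in the top view: the orange handle at (290,137), the blue handle at (168,120), the green plates at (332,273) and (398,252), and the orange lamp head at (466,52). The target is (290,137), because it is an orange bar on a grey plate inside a white housing. Next I'll measure it and check a close crop.

```bash
cat > h.py <<'E'
import cv2,numpy as np
def cloud(m,d):
    v,u=np.mgrid[0:d.shape[0],0:d.shape[1]].astype(float)
    K=np.array([[m['fx'],0,m['cx']],[0,m['fy'],m['cy']],[0,0,1]])
    uv=np.stack([u.ravel(),v.ravel()],1)[:,None]
    s=cv2.undistortPoints(uv,K,np.array([m['k1'],0,0,0]))[:,0]
    z=d.ravel(); P=np.stack([s[:,0]*z,-s[:,1]*z,-z],1)
    T=m['pose']; return (P@T[:3,:3].T+T[:3,3]).reshape(d.shape+(3,))
E
python3 - <<'E'
from plant import r, eyes
from h import *
for n,box in(("top",(205,100,330,185)),("side",(170,140,245,245))):
    f=np.load(f'pics/{n}0.npz');p,d=f['p'],f['d']; W=cloud(eyes.camera_model(n),d)
    u0,v0,u1,v1=box
    cv2.imwrite(f'pics/crop_{n}.png',cv2.resize(p[v0:v1,u0:u1,::-1],None,fx=5,fy=5))
    hs=cv2.cvtColor(p,cv2.COLOR_RGB2HSV)
    M=np.zeros(d.shape,bool);M[v0:v1,u0:u1]=1; M&=d>0
    o=M&((hs[...,0]<16))&(hs[...,1]>150)
    Q=W[o]; print(n,'orange n',len(Q),'z pct',np.percentile(Q[:,2],[2,50,95]))
    T=Q[Q[:,2]>np.percentile(Q[:,2],90)-.008]
    print(' top c',T.mean(0),cv2.minAreaRect((T[:,:2]*1000).astype(np.float32)))
    for lo,hi in((.06,.085),(.02,.085)):
        B=W[M&(W[...,2]>lo)&(W[...,2]<hi)&~o]
        rc=cv2.minAreaRect((B[:,:2]*1000).astype(np.float32));print(' ',lo,len(B),rc)
E
```

```text
top orange n 143 z pct [0.03597292 0.0856094  0.09064632]
 top c [ 0.56260064 -0.22666644  0.08689537] ((563.2153930664062, -226.79884338378906), (43.5526123046875, 16.712366104125977), 11.636688232421875)
  0.06 1542 ((550.5143432617188, -170.28436279296875), (128.0056915283203, 226.9467315673828), 12.786384582519531)
  0.02 4307 ((550.5143432617188, -170.28436279296875), (128.0056915283203, 226.9467315673828), 12.786384582519531)
side orange n 84 z pct [0.04615643 0.0844447  0.08755108]
 top c [ 0.56330325 -0.22363837  0.0851112 ] ((564.122802734375, -225.39816284179688), (34.947181701660156, 14.270514488220215), 12.904695510864258)
  0.06 1288 ((543.1600341796875, -131.0839385986328), (126.29817199707031, 314.3105163574219), 12.609359741210938)
  0.02 3808 ((554.8934936523438, -183.5363311767578), (126.29817199707031, 421.8079833984375), 12.609359741210938)
```

View pics/crop_top.png

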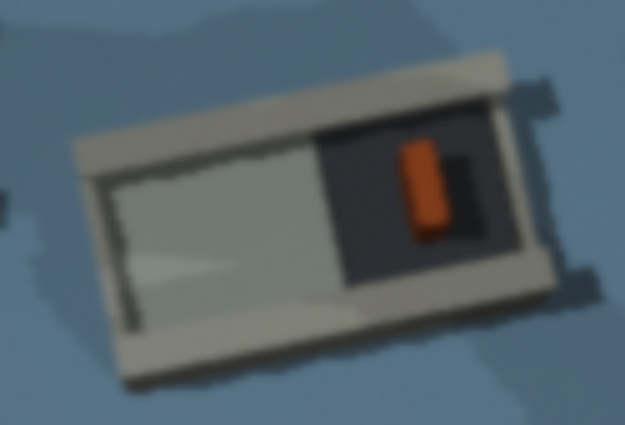

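The crop confirms the orange bar on the slate plate in a white housing, with the pale deck to the left (world +y). The well yaw is about 12.7°, and the handle at (563,-227) mm agrees with the housing fit.

Call:
servo_tool:
  deltas:
    - {"dx":0.8,"dy":-0.4,"az":0.1,"hand":60}
    - {"dx":1.6,"dy":-0.8,"az":0.2,"hand":60}
    - {"dx":2.4,"dy":-1.2,"az":0.3,"hand":60}
    - {"dx":3.2,"dy":-1.65,"az":0.4,"hand":60}
    - {"dx":4.0,"dy":-2.1,"dz":0.1,"az":0.5,"hand":60}
    - {"dx":4.8,"dy":-2.5,"dz":0.3,"az":0.6,"hand":60}
    - {"dx":5.6,"dy":-2.9,"dz":0.5,"az":0.66,"hand":60}
    - {"dx":6.4,"dy":-3.3,"dz":0.7,"az":0.66,"hand":60}
    - {"dx":7.2,"dy":-3.7,"dz":0.9,"az":0.66,"hand":60}
    - {"dx":7.9,"dy":-4.1,"dz":1.0,"az":0.66,"hand":60}

```text
schema error: expected keys dx, dy, dz, ax, ay, az, hand
```

Call:
servo_tool:
  deltas:
    - {"hand":60}
    - {"hand":60}
    - {"hand":60}

```text
schema error: expected keys dx, dy, dz, ax, ay, az, hand
```

```bash
cat > m.py <<'E'
from plant import r, eyes
from h import *
from scipy.spatial.transform import Rotation as R
def tool():
    s=r.get_state(); return s,np.array(s['tool_pos']),R.from_quat(s['eef_rot']).as_matrix()
def need(target,yaw):
    s,p,M=tool(); d=M.T@(np.array(target)-p)/.06
    X=np.array([np.cos(yaw),np.sin(yaw),0]);Y=np.array([np.sin(yaw),-np.cos(yaw),0])
    G=np.stack([X,Y,[0,0,-1]],1)
    a=np.degrees(R.from_matrix(M.T@G).as_rotvec())/6
    print('t',s['clock'],'pos',p.round(4),'F',s['contact_force'].round(1),'open',s['opening'],'\n delta',d.round(3),'turn',a.round(3))
E
python3 - <<'E'
from m import *
need([.5632,-.2268,.078],np.radians(12.7))
n='wrist';m=eyes.camera_model(n);p,d=eyes.snapshot(n)
cv2.imwrite('pics/w1.png',p[:,:,::-1]);W=cloud(m,d)
hs=cv2.cvtColor(p,cv2.COLOR_RGB2HSV)
o=(d>0)&((hs[...,0]<16))&(hs[...,1]>150)
Q=W[o];T=Q[Q[:,2]>np.percentile(Q[:,2],90)-.006]
print(len(T),T.mean(0),cv2.minAreaRect((T[:,:2]*1000).astype(np.float32)))
E
```

```text
t 0.1 pos [ 0.179  -0.5983  0.263 ] F [ 0.3 -0.6 -0.5] open 0.9997706573764131 
 delta [ 7.911 -4.089  3.089] turn [-0.016  0.002  0.661]Traceback (most recent call last):
  File "<stdin>", line 7, in <module>
    return _quantile_unchecked(
        a, q, axis, out, overwrite_input, method, keepdims, weights)
    return _ureduce(a,
                    func=_quantile_ureduce_func,
    ...<5 lines>...
                    overwrite_input=overwrite_input,
                    method=method)
    r = func(a, **kwargs)
    result = _quantile(arr,
                       quantiles=q,
    ...<2 lines>...
                       out=out,
                       weights=wgt)
    slices_having_nans = np.isnan(arr[-1, ...])
                                  ~~~^^^^^^^^^
IndexError: index -1 is out of bounds for axis 0 with size 0
```

View pics/w1.png

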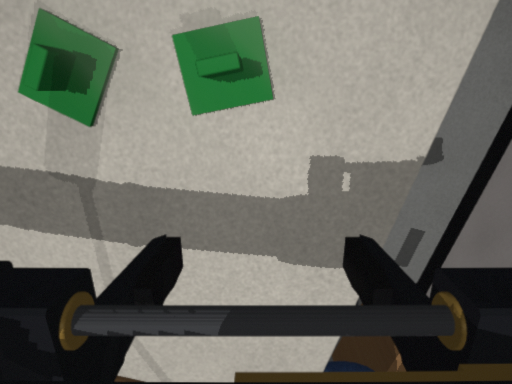

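The move was refused because every row needs all the keys, so the arm is still at the start. The wrist view shows only the green decoys, at (225,65) and (65,70). I'll resend with complete rows.

Call:
servo_tool:
  deltas:
    - {"dx":0.8,"dy":-0.4,"dz":0,"ax":0,"ay":0,"az":0.1,"hand":60}
    - {"dx":1.6,"dy":-0.8,"dz":0,"ax":0,"ay":0,"az":0.2,"hand":60}
    - {"dx":2.4,"dy":-1.2,"dz":0,"ax":0,"ay":0,"az":0.3,"hand":60}
    - {"dx":3.2,"dy":-1.65,"dz":0,"ax":0,"ay":0,"az":0.4,"hand":60}
    - {"dx":4.0,"dy":-2.1,"dz":0.1,"ax":0,"ay":0,"az":0.5,"hand":60}
    - {"dx":4.8,"dy":-2.5,"dz":0.3,"ax":0,"ay":0,"az":0.6,"hand":60}
    - {"dx":5.6,"dy":-2.9,"dz":0.5,"ax":0,"ay":0,"az":0.66,"hand":60}
    - {"dx":6.4,"dy":-3.3,"dz":0.7,"ax":0,"ay":0,"az":0.66,"hand":60}
    - {"dx":7.2,"dy":-3.7,"dz":0.9,"ax":0,"ay":0,"az":0.66,"hand":60}
    - {"dx":7.9,"dy":-4.1,"dz":1.0,"ax":0,"ay":0,"az":0.66,"hand":60}

```text
clock: 1.4
tool_pos: [0.5638, -0.2254, 0.2028]
eef_rot: [0.994, 0.111, -0.0, -0.0]
contact_force: [-0.1, -0.3, -0.0]
opening: 0.682
```

Call:
servo_tool:
  deltas:
    - {"dx":0,"dy":0,"dz":0,"ax":0,"ay":0,"az":0,"hand":60}
    - {"dx":0,"dy":0,"dz":0,"ax":0,"ay":0,"az":0,"hand":60}
    - {"dx":0,"dy":0,"dz":0,"ax":0,"ay":0,"az":0,"hand":60}

```text
clock: 1.78
tool_pos: [0.5616, -0.2291, 0.2038]
eef_rot: [0.994, 0.109, -0.0, 0.001]
contact_force: [-0.5, 1.0, -0.2]
opening: 0.681
```

```bash
python3 - <<'E'
from m import *
need([.5632,-.2268,.078],np.radians(12.7))
n='wrist';m=eyes.camera_model(n);p,d=eyes.snapshot(n)
cv2.imwrite('pics/w2.png',p[:,:,::-1]);W=cloud(m,d)
hs=cv2.cvtColor(p,cv2.COLOR_RGB2HSV)
o=(d>0)&((hs[...,0]<16))&(hs[...,1]>150)&(W[...,2]>.03)&(W[...,2]<.1)
Q=W[o];print(len(Q))
if len(Q):
    T=Q[Q[:,2]>np.percentile(Q[:,2],90)-.004]
    print(len(T),T.mean(0),cv2.minAreaRect((T[:,:2]*1000).astype(np.float32)))
E
```

```text
t 1.775 pos [ 0.5616 -0.2291  0.2038] F [-0.5  1.  -0.2] open 0.6807056439344081 
 delta [ 0.037 -0.034  2.097] turn [ 0.009  0.01  -0.026]
1098
915 [ 0.56411445 -0.22973531  0.08779463] ((563.0286865234375, -229.88182067871094), (43.65518569946289, 15.53330135345459), 11.985536575317383)
```

View pics/w2.png

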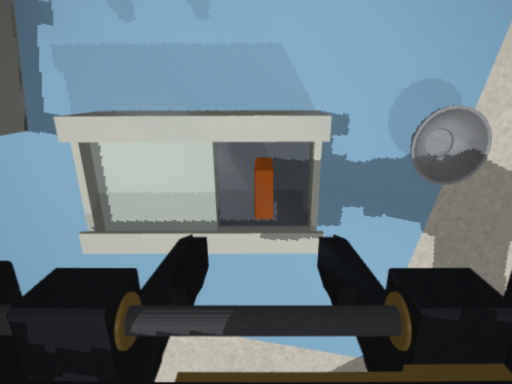

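The wrist view shows the bar at (264,188) and the deck to its left. It puts the handle at (563,-230) mm, against (563,-227) from the top camera, so I'll aim between the two. Next is descend and grip.

Call:
servo_tool:
  deltas:
    - {"dx":0.03,"dy":0,"dz":0.6,"ax":0,"ay":0,"az":0,"hand":60}
    - {"dx":0.03,"dy":0,"dz":1.1,"ax":0,"ay":0,"az":0,"hand":60}
    - {"dx":0.03,"dy":0,"dz":1.5,"ax":0,"ay":0,"az":0,"hand":60}
    - {"dx":0.03,"dy":0,"dz":1.8,"ax":0,"ay":0,"az":0,"hand":60}
    - {"dx":0.03,"dy":0,"dz":2.0,"ax":0,"ay":0,"az":0,"hand":60}
    - {"dx":0.03,"dy":0,"dz":2.1,"ax":0,"ay":0,"az":0,"hand":60}
    - {"dx":0.03,"dy":0,"dz":2.1,"ax":0,"ay":0,"az":0,"hand":60}
    - {"dx":0.03,"dy":0,"dz":2.1,"ax":0,"ay":0,"az":0,"hand":60}
  newtons: 25

```text
clock: 2.82
tool_pos: [0.565, -0.227, 0.0784]
eef_rot: [0.994, 0.111, 0.001, 0.0]
contact_force: [-0.2, -0.1, 0.3]
opening: 0.681
```

Call:
servo_tool:
  deltas:
    - {"dx":0,"dy":0,"dz":0,"ax":0,"ay":0,"az":0,"hand":30}
    - {"dx":0,"dy":0,"dz":0,"ax":0,"ay":0,"az":0,"hand":22}
    - {"dx":0,"dy":0,"dz":0,"ax":0,"ay":0,"az":0,"hand":18}
    - {"dx":0,"dy":0,"dz":0,"ax":0,"ay":0,"az":0,"hand":10}
    - {"dx":0,"dy":0,"dz":0,"ax":0,"ay":0,"az":0,"hand":5}
    - {"dx":0,"dy":0,"dz":0,"ax":0,"ay":0,"az":0,"hand":5}
    - {"dx":0,"dy":0,"dz":0,"ax":0,"ay":0,"az":0,"hand":5}
  newtons: 25

```text
clock: 3.7
tool_pos: [0.5646, -0.2272, 0.0778]
eef_rot: [0.994, 0.11, 0.0, 0.0]
contact_force: [0.9, -0.7, -0.4]
opening: 0.177
```

```bash
python3 - <<'E'
from m import *
need([.5632,-.2285,.098],np.radians(12.5))
E
```

```text
t 3.7 pos [ 0.5646 -0.2272  0.0778] F [ 0.9 -0.7 -0.4] open 0.17736308122096378 
 delta [-0.028  0.017 -0.337] turn [ 0.005 -0.002  0.031]
```

Gripped: the opening is 15.6 mm and forces are low. Now lift 20 mm.

Call:
servo_tool:
  deltas:
    - {"dx":0,"dy":0,"dz":-0.1,"ax":0,"ay":0,"az":0,"hand":5}
    - {"dx":0,"dy":0,"dz":-0.2,"ax":0,"ay":0,"az":0,"hand":5}
    - {"dx":0,"dy":0,"dz":-0.3,"ax":0,"ay":0,"az":0,"hand":5}
    - {"dx":0,"dy":0,"dz":-0.33,"ax":0,"ay":0,"az":0,"hand":5}
    - {"dx":0,"dy":0,"dz":-0.33,"ax":0,"ay":0,"az":0,"hand":5}
    - {"dx":0,"dy":0,"dz":-0.33,"ax":0,"ay":0,"az":0,"hand":5}

```text
clock: 4.45
tool_pos: [0.5644, -0.2267, 0.0974]
eef_rot: [0.994, 0.111, -0.0, -0.0]
contact_force: [-0.4, 0.2, -2.8]
opening: 0.181
```

```bash
python3 - <<'E'
from m import *
y=np.radians(12.7)
# park: from the housing fit
need([.5505-.048*np.sin(y),-.1703+.048*np.cos(y),.098],y)
for n in("side","wrist"):
    p,d=eyes.snapshot(n);cv2.imwrite(f'pics/lift_{n}.png',p[:,:,::-1] if n=="wrist" else cv2.resize(p[120:250,150:260,::-1],None,fx=4,fy=4))
E
```

```text
t 4.45 pos [ 0.5644 -0.2267  0.0974] F [-0.4  0.2 -2.8] open 0.180881621182114 
 delta [-0.019 -1.768 -0.01 ] turn [-0.002  0.003  0.   ]
```

View pics/lift_side.png

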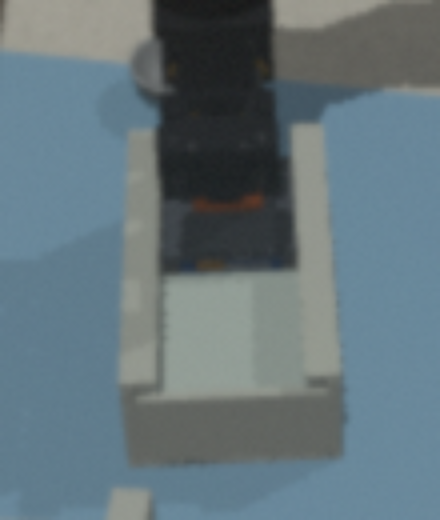

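View pics/lift_wrist.png

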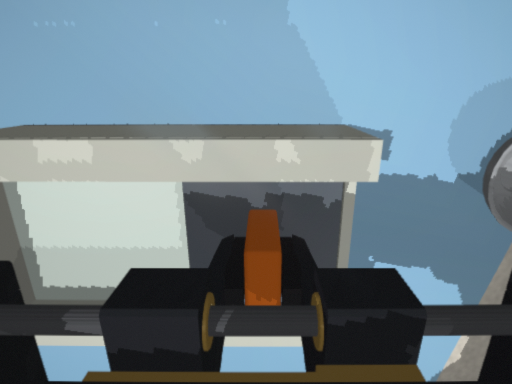

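The wrist force of -2.8 N equals the hatch's weight, and both views show it held level (bar at (262,255) in the wrist view). Slide 106 mm along tool -y.

Call:
servo_tool:
  deltas:
    - {"dx":0,"dy":-0.15,"dz":0,"ax":0,"ay":0,"az":0,"hand":5}
    - {"dx":0,"dy":-0.35,"dz":0,"ax":0,"ay":0,"az":0,"hand":5}
    - {"dx":0,"dy":-0.55,"dz":0,"ax":0,"ay":0,"az":0,"hand":5}
    - {"dx":-0.01,"dy":-0.75,"dz":0,"ax":0,"ay":0,"az":0,"hand":5}
    - {"dx":-0.01,"dy":-0.95,"dz":0,"ax":0,"ay":0,"az":0,"hand":5}
    - {"dx":-0.01,"dy":-1.15,"dz":0,"ax":0,"ay":0,"az":0,"hand":5}
    - {"dx":-0.02,"dy":-1.35,"dz":0,"ax":0,"ay":0,"az":0,"hand":5}
    - {"dx":-0.02,"dy":-1.55,"dz":0,"ax":0,"ay":0,"az":0,"hand":5}
    - {"dx":-0.02,"dy":-1.7,"dz":0,"ax":0,"ay":0,"az":0,"hand":5}
    - {"dx":-0.02,"dy":-1.77,"dz":0,"ax":0,"ay":0,"az":0,"hand":5}

```text
clock: 5.8
tool_pos: [0.54, -0.1227, 0.0975]
eef_rot: [0.994, 0.111, 0.0, -0.0]
contact_force: [-0.2, -0.1, -2.7]
opening: 0.18
```

Call:
servo_tool:
  deltas:
    - {"dx":0,"dy":0,"dz":0,"ax":0,"ay":0,"az":0,"hand":5}
    - {"dx":0,"dy":0,"dz":0,"ax":0,"ay":0,"az":0,"hand":5}

```text
clock: 6.05
tool_pos: [0.5401, -0.1241, 0.0975]
eef_rot: [0.994, 0.11, 0.0, 0.0]
contact_force: [-0.0, -0.3, -2.8]
opening: 0.18
```

```bash
python3 - <<'E'
from m import *
y=np.radians(12.7)
need([.5505-.048*np.sin(y),-.1703+.048*np.cos(y),.088],y)
n="wrist"
p,d=eyes.snapshot(n);cv2.imwrite(f'pics/slid_{n}.png',p[:,:,::-1])
E
```

```text
t 6.05 pos [ 0.5401 -0.1241  0.0975] F [-0.  -0.3 -2.8] open 0.18016688412194912 
 delta [-0.001 -0.011  0.159] turn [ 0.007 -0.001 -0.007]
```

View pics/slid_wrist.png

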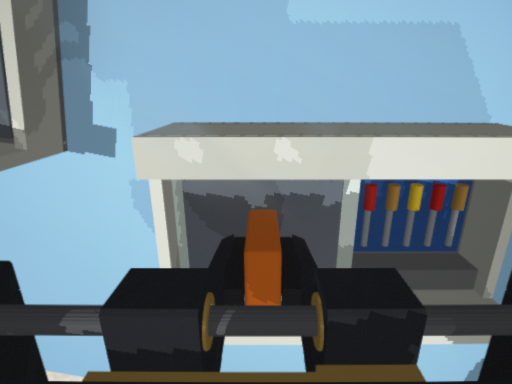

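The hatch is over the deck (bar at (262,255)) and the well is open, showing the drills at (410,210). There were no contact forces during the slide. Lower 10 mm slowly.

Call:
servo_tool:
  deltas:
    - {"dx":0,"dy":0,"dz":0.04,"ax":0,"ay":0,"az":0,"hand":5}
    - {"dx":0,"dy":0,"dz":0.08,"ax":0,"ay":0,"az":0,"hand":5}
    - {"dx":0,"dy":0,"dz":0.11,"ax":0,"ay":0,"az":0,"hand":5}
    - {"dx":0,"dy":0,"dz":0.14,"ax":0,"ay":0,"az":0,"hand":5}
    - {"dx":0,"dy":0,"dz":0.16,"ax":0,"ay":0,"az":0,"hand":5}
    - {"dx":0,"dy":0,"dz":0.16,"ax":0,"ay":0,"az":0,"hand":5}
    - {"dx":0,"dy":0,"dz":0.16,"ax":0,"ay":0,"az":0,"hand":5}

```text
clock: 6.98
tool_pos: [0.54, -0.1235, 0.088]
eef_rot: [0.994, 0.111, 0.0, 0.0]
contact_force: [0.8, -0.2, -3.0]
opening: 0.184
```

The gripper still carries the full weight, so keep lowering in small steps.

Call:
servo_tool:
  deltas:
    - {"dx":0,"dy":0,"dz":0.01,"ax":0,"ay":0,"az":0,"hand":5}
    - {"dx":0,"dy":0,"dz":0.02,"ax":0,"ay":0,"az":0,"hand":5}
    - {"dx":0,"dy":0,"dz":0.02,"ax":0,"ay":0,"az":0,"hand":5}

```text
clock: 7.35
tool_pos: [0.5401, -0.1234, 0.0877]
eef_rot: [0.994, 0.111, 0.0, 0.0]
contact_force: [-2.3, 0.7, 7.1]
opening: 0.183
```

Contact: the force is now +7 N and the hatch is on the deck. Open to 36 mm, then retreat upward.

Call:
servo_tool:
  deltas:
    - {"dx":0,"dy":0,"dz":0,"ax":0,"ay":0,"az":0,"hand":22}
    - {"dx":0,"dy":0,"dz":0,"ax":0,"ay":0,"az":0,"hand":30}
    - {"dx":0,"dy":0,"dz":0,"ax":0,"ay":0,"az":0,"hand":36}
    - {"dx":0,"dy":0,"dz":0,"ax":0,"ay":0,"az":0,"hand":36}

```text
clock: 7.85
tool_pos: [0.54, -0.1235, 0.0866]
eef_rot: [0.994, 0.111, -0.0, 0.0]
contact_force: [-0.2, 0.2, 0.1]
opening: 0.411
```

Call:
servo_tool:
  deltas:
    - {"dx":0,"dy":0,"dz":-0.1,"ax":0,"ay":0,"az":0,"hand":36}
    - {"dx":0,"dy":0,"dz":-0.3,"ax":0,"ay":0,"az":0,"hand":36}
    - {"dx":0,"dy":0,"dz":-0.6,"ax":0,"ay":0,"az":0,"hand":36}
    - {"dx":0,"dy":0,"dz":-1.0,"ax":0,"ay":0,"az":0,"hand":36}
    - {"dx":0,"dy":0,"dz":-1.5,"ax":0,"ay":0,"az":0,"hand":36}
    - {"dx":-0.4,"dy":0,"dz":-2.0,"ax":0,"ay":0,"az":0,"hand":36}
    - {"dx":-0.9,"dy":0,"dz":-2.4,"ax":0,"ay":0,"az":0,"hand":36}
    - {"dx":-1.2,"dy":0,"dz":-2.6,"ax":0,"ay":0,"az":0,"hand":36}
    - {"dx":-1.2,"dy":0,"dz":-2.6,"ax":0,"ay":0,"az":0,"hand":36}
    - {"dx":-1.2,"dy":0,"dz":-2.6,"ax":0,"ay":0,"az":0,"hand":36}

```text
clock: 9.1
tool_pos: [0.4707, -0.1389, 0.2423]
eef_rot: [0.994, 0.111, 0.0, -0.0]
contact_force: [0.3, -0.3, -0.6]
opening: 0.411
```

```bash
python3 - <<'E'
from m import *
s,_,_=tool();print(s['clock'],s['contact_force'],s['opening'])
c=np.array([.5505,-.1703]);y=np.radians(12.7)
for n in("wrist","top","side"):
    m=eyes.camera_model(n);p,d=eyes.snapshot(n);W=cloud(m,d)
    cv2.imwrite(f'pics/end_{n}.png',p[:,:,::-1])
    hs=cv2.cvtColor(p,cv2.COLOR_RGB2HSV)
    L=np.stack([(W[...,:2]-c)@[np.cos(y),np.sin(y)],(W[...,:2]-c)@[-np.sin(y),np.cos(y)],W[...,2]],-1)*1000
    ins=(d>0)&(abs(L[...,0])<40)&(abs(L[...,1])<105)
    o=ins&(hs[...,0]<16)&(hs[...,1]>150)&(L[...,2]>88)&(L[...,2]<105)
    if o.sum(): print(n,o.sum(),'handle top local',L[o].mean(0).round(1))
    q=ins&(L[...,2]>43)&(L[...,2]<54)&(hs[...,2]<110)
    if q.sum()>20:
        Q=L[q];A=np.c_[Q[:,:2],np.ones(len(Q))];k=np.linalg.lstsq(A,Q[:,2],rcond=None)[0]
        print('  plate y',np.percentile(Q[:,1],[2,98]).round(1),'z',np.median(Q[:,2]),'tilt deg',np.degrees(k[:2]).round(2))
E
```

```text
9.1 [ 0.29483285 -0.33666183 -0.55000514] 0.41115643686145326
wrist 976 handle top local [-1.9 47.7 97.7]
  plate y [  5.2 103. ] z 47.83820636132757 tilt deg [-0.08 -0.02]
side 111 handle top local [ 0.1 53.  94.8]
  plate y [ 9.2 93.3] z 46.60828662757732 tilt deg [-0.04  0.12]
```

View pics/end_wrist.png

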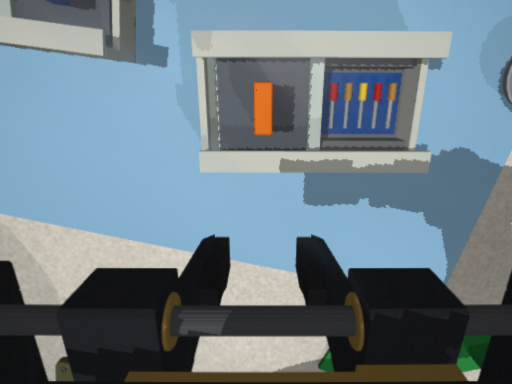

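View pics/end_side.png

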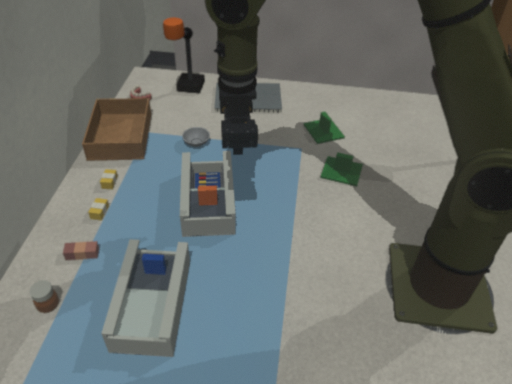

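The wrist view shows the hatch flat on the deck (bar at (263,108)) and the well open at (362,103). In the side view the blue handle is unmoved at (154,263) and the gripper is clear. Handing in.

```bash
python3 -c "
from plant import r
print(r.finish_job())"
```

```text
the job is handed in; nothing more can be done
None
```

The orange-handled hatch is out of its well and resting flat on the parking deck. I lifted it 20 mm, slid it 106 mm along the channels, set it down and let go. The job was handed in at about 9.3 s.

- **Position:** the wrist camera puts the handle at y = 47.7 mm in the well's frame, against a target of 48 ±13 mm. The side camera, seeing it partly from the end, reads 53 mm. The two disagree by 5 mm, but both are within tolerance.
- **Flatness:** the plate's tilt is about 0.1° and its top is at about 47–48 mm, as expected for the 40 mm deck.
- **Forces:** no contact showed at the ends of the lift and slide. The highest reading at the end of any move was about 7.5 N, when setting the hatch down.
- **Blue hatch:** it still looks shut in its own well, judged from the side picture only.
- **Not checked:** the top camera gave no reading of the hatch at the end, and I didn't view its picture.
- **Refused calls:** my first two move calls were rejected because rows were missing keys. The arm didn't move.

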